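Set the raking-light dimmer by counting clicks

ROBOT

A 7-joint arm with a two-finger parallel gripper is mounted at the origin on the work surface; the furniture and walls round the work are solid. World frame = base frame: x ahead of the robot, y to its left, z up, the work surface at z = 0. Lengths are in mm, angles in degrees, forces in N, time in s.
With the tool pointing down it reaches from about 425 to 800 mm from the base axis. Payload 8.3 kg.
Tool frame: the origin (TCP) lies between the finger pads; the fingertips stand 14 mm ahead of it and the grasp point (between the pads) lies 5 mm behind it; z points along the fingers, y is the direction in which the jaws open and shut (so a half turn about z gives the same grasp; the last joint's range is limited). The gripper opens to 85 mm and grips with 20 to 120 N. Pads are 22 mm wide; open, the fingers measure 114 mm over their backs; the gripper's body (76 mm by 85 mm) begins 54 mm behind the grasp point. The pads swing forward as they close: fully open they stand 13 mm farther back than shut.
Start: joints at [-74.593, 21.967, 0.94, 78.501, -0.361, 79.538, -2.664], TCP at [203.54, 590.911, 245.279] pointing down, gripper open.
Joint ranges: [-169.22, 169.22], [-14.56, 117.87], [-87.37, 89.26], [10.42, 133.3], [-82.24, 262.24], [0.94, 117.77], [-172.7, 172.7]. Speed limits (degrees/s): [136.94, 136.94, 172.46, 172.46, 180, 180, 180].

INTERFACE

Orientations are given as a 3x3 rotation matrix whose columns are the frame's x, y, z axes.
In Python, from rig import arm gives the robot as it stands.
- The arm moves only by the tool carry_out, never from a script. Its argument "targets" is a list of rows, each a list of 3 entries, a list of its own where there are three numbers: the finger opening in mm, from 0 to 85.4, then the shift along the tool's x, y, z in mm, then the turn about the tool's z in degrees. A call has 1 to 20 rows; each row shifts and turns the pose as measured when the row begins, along the tool's axes as they then stand; what a row does not reach is not made up. A row lasts 1/10 s, in which the tool goes at most 50 mm and 8.59 degrees, less where a joint would pass 70% of its speed; a pose out of reach is approached as far as the arm can. A call with a gripper value outside its range is refused whole. The fingers move at their own pace and stop on an object; the grip force is fixed at half the most. Time passes only in rows, so rows that do not move let the fingers close. It gives the time, the measured TCP pose, the force and the opening at its end, in the units of the state.
- arm.observe(): the state, without advancing time (a new reading comes with each control period).
- arm.capture(name): name is "side" or "top" or "wrist"; returns the picture (384x512x3 uint8, red, green, blue); there is no depth.
- arm.camera_params(name): a dict with "mtx" (3x3 intrinsics, pixels), "extrinsics" (4x4, takes a point from camera to world coordinates); the wrist camera has in their place "tool_from_camera" (4x4, takes a point from camera to tool coordinates, whose origin is the TCP and whose axes are the flange's). Camera axes: x right, y down, z forward; pixel columns grow to the right and rows downward; lengths in mm; the calibration is good to about 2 mm. The wrist camera is an equidistant fisheye: a pixel r from the principal point sees the ray r / f radians off the axis. A picture is of the moment at which its call begins: read the wrist's pose just before it. camera_params takes no time and is no camera call.
- arm.hand_in(): hands the job in, once; it reports no verdict.
The state is a dict: "time": time; "joint_positions": joint angles; "qd": joint speeds; "joint_efforts": joint torques, N m; "position": TCP position; "orientation": TCP orientation; "wrist_force": force on the tool from outside, world axes, zero at the start; "wrist_torque": the same for the moment, N m; "opening": opening from 0.0 (shut) to 1.0 (fully open).
Only numpy, scipy, OpenCV 4.12 (cv2) and the standard library are available. Lean on these libraries where they do the work, as an engineer would, in place of code of your own. Each camera call takes 0.05 s, during which the arm holds its last target. There are 200 camera calls.

TASK

Set the raking light's dimmer box before switching it on. Turn its click dial gently anticlockwise until it bears on its end stop (feel for the stop, hold it there a moment, do not force it), then turn it clockwise exactly six clicks from the end position. Only then switch the box on by pushing its toggle over to the far side, and leave the jar, the weight and the loupe beside the box where they are.

Things in the scene. Friction and masses are not known exactly. Their poses are not given: they have to be found in the camera images.
- dimmer: The dimmer box, fixed to the table: grey metal, 120 (x) x 200 (y) x 50 mm high, aluminium panel on top. Origin at the centre of its underside; x points to its far side, y to its left as seen from the robot. Dial axis at x 0, y -50 mm; toggle pivot at x 0, y +62, z 58 mm; a pilot lens 5 mm high at x +42, y +62. 11 raised dots 41 mm from the dial's axis mark the click positions.
- dial_grip (a point): Point on the dial's vertical axis, 26 mm above the panel (76 above the table). z up; x turns with the dial and points along its grip bar to the pointer end (white line). The bar is 44 mm long (x), 12 thick (y), its top 12 mm above this point; below it a round skirt 44 mm across, 8 high. Grip across the 12 mm, fingertips 11 mm or more above the panel, clear of pins and lug.
- stop_pin_top (a point): Top centre of the anticlockwise stop pin: steel, fixed, 6 mm thick, 10 high, 30 mm from the dial's axis. The lug meets it at a dial angle of about -0.1; let go, the dial springs back to 0. On it the moment climbs steeply past a click's 0.2 N m: 0.35 to 0.55 N m, held 0.3 s, is a good gentle contact; 0.65 (15 N on the pin) strains it; 0.03 rad too far does that. A like pin ends the other way.
- dial_lug_tip (a point): Outer end of the dial's lug, a 5 mm wide, 6 mm high stub at the foot of the skirt under the pointer end of the bar, 34 mm from the dial's axis; its top is 8 mm above the panel.
- dial (a joint): Dial angle, rad, growing clockwise seen from above. 0 = end position (last click anticlockwise; the pointer looks along the box's +y turned 10 degrees further anticlockwise). Click positions every 0.349 rad (20 degrees) to 3.49; between two, up to about 0.2 N m pulls it to the nearer, most at a quarter way. It starts in position 2 to 4. In the end position the lug is still 0.1 rad short of the stop.
- toggle_tip (a point): Centre of the round tip of the toggle, a steel bat handle 8 mm thick with a tip 14 mm thick, 40 mm from its pivot. The tip stands about 95 mm above the table. At the start it leans 0.4 rad towards the robot (the box's -x).
- toggle (a joint): Angle of the toggle in rad: 0 = off, leaning to the near side (the box's -x); 0.8 = on, leaning as far to the far side (+x). It stays where it is left; about 0.08 N m (2 N at the tip) moves it.
- varnish_jar: Bystander: brown jar with a black lid, 54 mm across and 64 mm high, standing beyond the left end of the box. Origin at its foot.
- weight_2: Bystander: dark covered weight 30 x 50 x 47 mm high with a brass knob, standing off the right end of the box. Origin at the centre of its underside.
- watch_loupe: Bystander: black eye loupe 36 mm across and 39 mm high, standing off the left end of the box. Origin at its foot.

How it is judged (in metres and radians):
On the way, in this order (a step that is already met when the one before it is completed fails the run):
1. the dial's lug bears on the anticlockwise stop pin with more than 3 N for 0.15 s (contact force between dial and dimmer above 3 N and value of joint dial below -0.03 rad), for 0.15 s.
2. the dial is in the sixth click position, the toggle still off (value of joint dial between 1.98 and 2.21 rad and value of joint toggle below 0.15 rad), for 0.3 s.
3. the toggle is over to the far side, the dial still in the sixth click position (value of joint dial between 1.98 and 2.21 rad and value of joint toggle above 0.7 rad), for 0.1 s.
At the end, for the whole second after the job is handed in: The dial rests in the sixth click position (2.09 rad, between 1.98 and 2.21) and the toggle stands on, over to the far side (more than 0.7 rad) (all of step 3); the robot touches nothing.
It fails at once if the dial is forced on a stop pin (more than 15 N) (contact force between dial and dimmer above 15 N).
It fails at once if the toggle is pushed over before the dial has been set (toggle on while the dial is out of the sixth position) (value of joint toggle above 0.5 rad and not (value of joint dial between 1.98 and 2.21 rad)).
It fails at once if the varnish_jar is pushed away (more than 15 mm) (distance of varnish_jar from where it was at the start of the episode above 0.015 m).
It fails at once if the weight_2 is pushed away (more than 15 mm) (distance of weight_2 from where it was at the start of the episode above 0.015 m).
It fails at once if the watch_loupe is pushed away (more than 15 mm) (distance of watch_loupe from where it was at the start of the episode above 0.015 m).
It also fails if it takes over 72 s, if anything falls off the work surface, if the arm or the gripper's body presses on something with over 40 N, if the wrist force passes 120 N, or if a joint passes its speed limit or range.

## Working session

There is one attempt and no reset: what is moved stays moved. The work goes in short steps, Python scripts to look and compute and a tool call to move; the robot and the scene stay as the last step left them, time stands still between calls to the robot, and variables do not carry over. Pictures are saved under pics/ and viewed, about 8 in all and at most 12, crops included, and the job is handed in when it is done.

Besides the shell and the picture viewer there is one more tool, called after ">>>" as name(argument=value, ...) on one line, values as JSON. carry_out: Moves the arm, as the interface text tells. Its arguments: {"type":"object","properties":{"targets":{"type":"array"}},"required":["targets"]}

```bash
mkdir -p pics
cat > h.py <<'E'
from rig import arm
import numpy as np, cv2
def save(name,fn,crop=None,s=1):
    im=arm.capture(name)
    np.save('pics/'+fn+'.npy',im)
    b=im[:,:,::-1]
    if crop: b=b[crop[1]:crop[3],crop[0]:crop[2]]
    cv2.imwrite('pics/'+fn+'.png',cv2.resize(b,None,fx=s,fy=s,interpolation=cv2.INTER_CUBIC)); return im
def ray(name,u,v):
    p=arm.camera_params(name); K=np.array(p['mtx']);E=np.array(p['extrinsics'])
    d=E[:3,:3]@np.linalg.inv(K)@[u,v,1]; return E[:3,3],d
def onplane(name,u,v,z):
    o,d=ray(name,u,v); return o+d*(z-o[2])/d[2]
def proj(name,P):
    p=arm.camera_params(name); K=np.array(p['mtx']);E=np.linalg.inv(np.array(p['extrinsics']))
    c=E[:3,:3]@np.array(P)+E[:3,3]; q=K@c; return q[:2]/q[2]
E
python3 - <<'E'
from h import *
a=save('top','top0');b=save('side','side0')
cv2.imwrite('pics/both0.png',cv2.resize(np.hstack([a,b])[:,:,::-1],(800,300)))
for n in('top','side'):
    p=arm.camera_params(n);print(n,np.round(p['mtx'],1).tolist(),np.round(p['extrinsics'],3).tolist())
s=arm.observe();print(s)
E
```

```text
top [[378.0, 0.0, 253.2], [0.0, 378.0, 184.1], [0.0, 0.0, 1.0]] [[0.025, -0.998, 0.064, 400.296], [-1.0, -0.024, 0.02, 292.933], [-0.019, -0.065, -0.998, 993.297], [0.0, 0.0, 0.0, 1.0]]
side [[420.5, 0.0, 262.5], [0.0, 420.5, 194.9], [0.0, 0.0, 1.0]] [[-0.981, -0.06, 0.184, 290.345], [-0.193, 0.406, -0.893, 1108.349], [-0.021, -0.912, -0.41, 452.393], [0.0, 0.0, 0.0, 1.0]]
{'time': 0.1, 'joint_positions': array([-74.59306678,  22.01008287,   0.93924853,  78.55519587,
        -0.35968483,  79.53910354,  -2.66526615]), 'qd': array([-0.02630712, -0.07849272, -0.00304927, -0.05762559,  0.00157478,
        0.12615992, -0.07735385]), 'joint_efforts': array([ 3.10919298e-03, -6.29127717e+01,  8.47974569e-01, -3.72764575e+01,
        1.69809849e-02,  1.04101613e-02,  3.94806278e-06]), 'position': array([203.43152653, 590.50627383, 244.38355359]), 'orientation': array([[-9.45467800e-01,  3.25715157e-01, -5.25354689e-04],
       [ 3.25715576e-01,  9.45466287e-01, -1.69215338e-03],
       [-5.44548560e-05, -1.77099274e-03, -9.99998430e-01]]), 'wrist_force': array([0.40048869, 0.00524034, 0.00908442]), 'wrist_torque': array([-0.01722789,  0.01842822, -0.02059697]), 'opening': 0.9954345044728862}
```

View pics/top0.png

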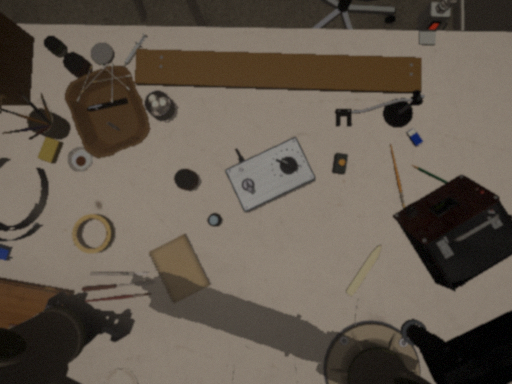

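View pics/side0.png

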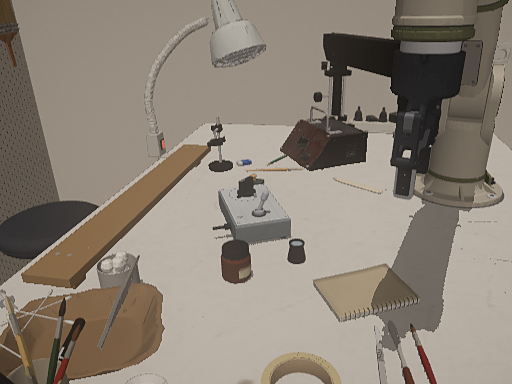

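The top view shows the box at about (225–315, 138–210), with the dial near (288,165) and the toggle near (248,186). The jar is at (186,179), the loupe at (214,220) and the weight at (340,162). Next I'll measure the panel and move above it.

Run:
```python
from h import *
im=np.load('pics/top0.npy')
hsv=cv2.cvtColor(im,cv2.COLOR_RGB2HSV)
print(im[180,275],im[195,262],im[230,280],im[150,290],im[204,248])
r=im.astype(int); m=((r[:,:,0]-r[:,:,2])<6)&(r.mean(2)>100)
m=m.astype(np.uint8)*255; mm=np.zeros_like(m); mm[125:222,215:325]=m[125:222,215:325]
mm=cv2.morphologyEx(mm,cv2.MORPH_CLOSE,np.ones((5,5)))
cs,_=cv2.findContours(mm,0,2);c=max(cs,key=cv2.contourArea);rr=cv2.minAreaRect(c);bx=cv2.boxPoints(rr)
print(rr,bx.tolist())
P=np.array([onplane('top',u,v,50) for u,v in bx]);print(P.round(1));print([np.linalg.norm(P[i]-P[i-1]).round(1) for i in range(4)])
ctr=P.mean(0);print(ctr)
e=[P[i]-P[i-1] for i in range(4)];l=max(e,key=np.linalg.norm);l=l*np.sign(l[1]);print('yaw of y axis-90',np.degrees(np.arctan2(l[1],l[0]))-90)
for n,u,v,z in(('dial',288,165,80),('jar',186,179,64),('loupe',214,220,39),('wt',340,162,50),('tog',248,186,80)):print(n,onplane('top',u,v,z).round(0))
p=arm.camera_params('wrist');print(np.round(p['mtx'],1).tolist(),np.round(p['tool_from_camera'],3).tolist())
v=im[120:230,170:360];cv2.imwrite('pics/c1.png',cv2.resize(v[:,:,::-1],None,fx=4,fy=4,interpolation=cv2.INTER_CUBIC))
```

```text
[134 131 128] [133 132 126] [140 129 115] [137 135 130] [139 138 132]
((269.6743469238281, 173.62478637695312), (44.696258544921875, 76.9549789428711), 64.39781188964844) [[225.31765747070312, 170.0977783203125], [294.7168884277344, 136.843994140625], [314.0310363769531, 177.15179443359375], [244.63180541992188, 210.40557861328125]]
[[494.7 382.8  50. ]
 [582.8 210.4  50. ]
 [482.2 160.4  50. ]
 [395.  331.6  50. ]]
[np.float64(112.1), np.float64(193.6), np.float64(112.3), np.float64(192.1)]
[488.66525505 271.29014533  50.        ]
yaw of y axis-90 27.07200224369295
dial [508. 228.  80.]
jar [469. 478.  64.]
loupe [369. 409.  39.]
wt [522.  96.  50.]
tog [454. 324.  80.]
[[297.3, 0.0, 253.5], [0.0, 297.3, 190.5], [0.0, 0.0, 1.0]] [[-0.001, -0.959, -0.282, 72.448], [1.0, -0.002, 0.0, 0.776], [-0.001, -0.282, 0.959, -127.814], [0.0, 0.0, 0.0, 1.0]]
```

View pics/c1.png

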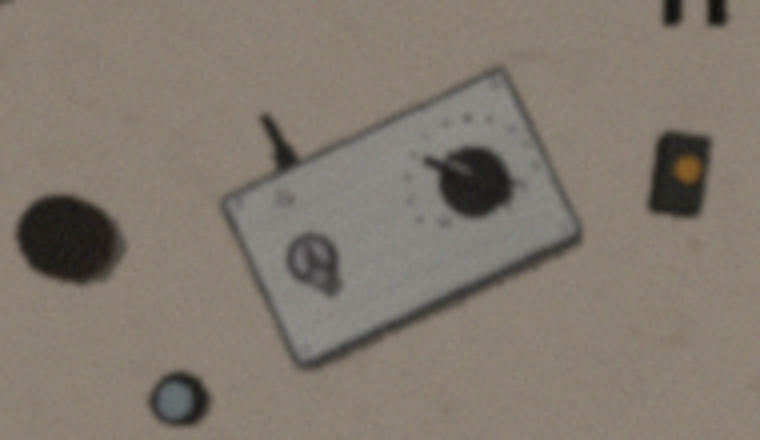

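The panel measures 193×112 mm, against 200×120 expected, so that holds with an edge bevel. Its centre is about (489,271) and its yaw about 27°, which puts the dial near (511,227). The pointer is near 64–67° in the world, so the dial is at about position 3. I'll move above the dial.

>>> carry_out(targets=[[45, [-41, -24, 0], 0], [45, [-41, -24, 0], 0], [45, [-41, -24, 0], 0], [45, [-41, -24, 0], 0], [45, [-41, -24, 0], 0], [45, [-41, -24, 0], 0], [45, [-41, -24, 0], 0], [45, [-41, -24, 0], 0], [45, [-41, -24, 0], 0], [45, [-41, -24, 0], 0]])

```text
time: 1.1
position: [516.6, 223.7, 238.6]
orientation: [[-0.951, 0.309, -0.009], [0.309, 0.951, -0.006], [0.007, -0.008, -1.0]]
wrist_force: [1.7, 0.5, 0.5]
opening: 0.525
```

>>> carry_out(targets=[[45, [0, 0, 0], 8.5], [45, [0, 0, 0], 8.5], [45, [0, 0, 0], 8.5], [45, [0, 0, 0], 8.5], [45, [0, 0, 0], 8.5], [45, [0, 0, 0], 8.5], [45, [0, 0, 0], 8.5], [45, [0, 0, 0], 8.5], [45, [0, 0, 0], 8.5], [45, [0, 0, 0], 8.5], [45, [0, 0, 0], 8.5], [45, [0, 0, 0], 0]])

```text
time: 2.3
position: [519.8, 210.3, 233.0]
orientation: [[0.389, 0.921, -0.016], [0.921, -0.39, -0.015], [-0.02, -0.009, -1.0]]
wrist_force: [-0.8, -0.9, 0.2]
opening: 0.527
```

```bash
cat >> h.py <<'E'
def wpose():
    s=arm.observe();return np.array(s['orientation']),np.array(s['position'])
def wproj(P,R,t):
    p=arm.camera_params('wrist');K=np.array(p['mtx']);C=np.linalg.inv(np.array(p['tool_from_camera']))
    c=C[:3,:3]@(R.T@(np.array(P)-t))+C[:3,3];n=np.linalg.norm(c[:2]);th=np.arctan2(n,c[2])
    return K[:2,2]+K[0,0]*th*c[:2]/n
def wplane(u,v,z,R,t):
    p=arm.camera_params('wrist');K=np.array(p['mtx']);C=np.array(p['tool_from_camera'])
    a=(np.array([u,v])-K[:2,2])/K[0,0];th=np.linalg.norm(a);d=np.r_[a/th*np.sin(th),np.cos(th)]
    d=R@C[:3,:3]@d;o=R@C[:3,3]+t;return o+d*(z-o[2])/d[2]
E
python3 - <<'E'
from h import *
R,t=wpose();np.savez('pics/w1.npz',R=R,t=t)
im=save('wrist','w1')
print(t.round(1),np.round(arm.observe()['joint_positions'],1),wproj([511.4,226.8,58],R,t),wproj([460.5,326.5,50],R,t))
cv2.imwrite('pics/w1b.png',cv2.resize(im[:,:,::-1],(800,600),interpolation=cv2.INTER_CUBIC))
E
```

```text
[519.8 210.3 233. ] [-49.5  16.3  29.8  90.1  -7.8  77.  -41.4] [242.27947869 161.20611328] [161.45585888  94.54656779]
```

View pics/w1b.png

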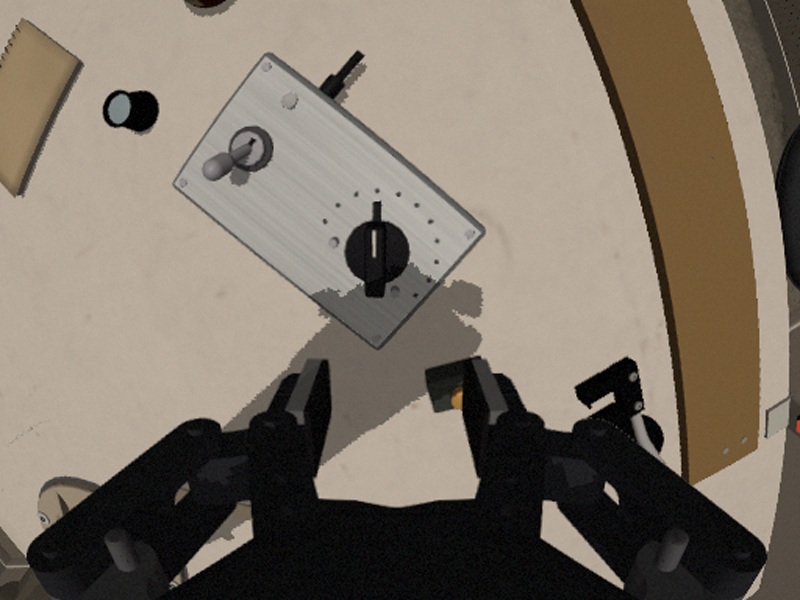

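The wrist view shows 11 dots around the dial at about (377,250). The pointer and lug (377,203) face the fourth dot, which is position 3. The pins are at (334,242) and (395,292), and the toggle tip at (213,167) with its collar at (251,148).

Run:
```python
from h import *
from scipy.optimize import least_squares
im=np.load('pics/w1.npy');f=np.load('pics/w1.npz');R,t=f['R'],f['t']
g=im.mean(2)
D=np.array([(325,221),(338,205),(356,194),(377,191),(398,194.5),(417,205),(431,222),(437,241),(436,262),(429,280),(415,295)])*.64
P=[]
for u,v in D:
    x,y=int(round(u-.2)),int(round(v-.2));w=g[y-3:y+4,x-3:x+4];k=np.clip(np.median(w)-10-w,0,None)
    yy,xx=np.mgrid[-3:4,-3:4];P.append(wplane(x+(k*xx).sum()/k.sum(),y+(k*yy).sum()/k.sum(),50.7,R,t)[:2])
P=np.array(P)
th=lambda q:q[2]-np.radians(20)*np.arange(11)
r=least_squares(lambda q:(P-q[:2]-q[3]*np.c_[np.cos(th(q)),np.sin(th(q))]).ravel(),[511,227,2.2,41],loss='soft_l1')
print(r.x,np.degrees(r.x[2]),'yaw',np.degrees(r.x[2])-100,np.round(r.fun,1))
c=lambda u,v,z:wplane(u*.64,v*.64,z,R,t).round(1)
yaw=r.x[2]-np.radians(100);bx=np.array([np.cos(yaw),np.sin(yaw)]);by=np.array([-bx[1],bx[0]])
ctr=r.x[:2]+50*by;print('ctr',ctr,'pivot',ctr+62*by,'tip0',ctr+62*by-15.6*bx)
for n,u,v,z in(('ccw pin',334,242,60),('cw pin',395,292,60),('tip',213,167,97),('collar',251,148,55),('lens',289,101,55),('lug',377,203,57)):
    p=c(u,v,z);d=p[:2]-r.x[:2];print(n,p,np.linalg.norm(d).round(1),np.degrees(np.arctan2(d[1],d[0])).round(1),'box',(p[:2]-ctr)@bx,(p[:2]-ctr)@by)
d=np.r_[r.x[:2],0]-t;print('shift tool',R.T@d,'tool x dir',np.degrees(np.arctan2(R[1,0],R[0,0])))
```

```text
[509.809799   227.05474857   2.2110021   40.87592632] 126.68108900612881 yaw 26.681089006128815 [ 0.  -0.1 -0.1 -0.   0.   0.1 -0.1 -0.1  0.1  0.  -0.1  0.   0.2 -0.1
  0.1  0.2 -0.1 -0.2 -0.1  0.1  0.   0.1]
ctr [487.35859356 271.73073065] pivot [459.51909881 327.12894842] tip0 [445.58019241 320.12417232]
ccw pin [487.3 244.9  60. ] 28.7 141.6 box -12.099999413199587 -23.947474910212115
cw pin [510.8 197.6  60. ] 29.5 -88.1 box -12.34112818361558 -76.76302050917454
tip [447.  320.3  97. ] 112.4 124.0 box -14.252423163020428 61.51957764222594
collar [461. 326.  55.] 110.3 116.3 box 0.8162892379270064 60.32630207575652
lens [497.5 343.2  55. ] 116.8 96.0 box 41.152970823444534 59.305459938807424
lug [523.3 257.   57. ] 32.8 65.7 box 25.499899396775625 -29.300755164375925
shift tool [ 16.17459776 -13.50226883 232.83391957] tool x dir 67.07871352343776
```

>>> carry_out(targets=[[45, [8, -8, 30], 0], [45, [4, -4, 35], 0], [45, [2, -2, 35], 0], [45, [0, 0, 20], 0], [45, [0, 0, 0], 0]])

```text
time: 2.85
position: [510.4, 227.9, 109.7]
orientation: [[0.362, 0.932, -0.014], [0.932, -0.362, -0.013], [-0.017, -0.009, -1.0]]
wrist_force: [-0.8, 0.3, 0.7]
opening: 0.528
```

>>> carry_out(targets=[[45, [0, 0, 16], 2], [45, [-0.5, 0, 14], 0], [45, [0, 0, 0], 0]])

```text
time: 3.15
position: [510.8, 227.5, 80.8]
orientation: [[0.387, 0.922, -0.013], [0.922, -0.387, -0.012], [-0.016, -0.007, -1.0]]
wrist_force: [-0.6, 0.0, 0.7]
opening: 0.527
```

```bash
cat >> h.py <<'E'
def st():
    s=arm.observe();R=np.array(s['orientation']);t=np.array(s['position'])
    d=np.r_[509.8,227.05,78]-t
    print('t',round(s['time'],2),'pos',t.round(2),'toolx deg',np.degrees(np.arctan2(R[1,0],R[0,0])).round(2),'dial-by-tool rad',np.radians(126.68-np.degrees(np.arctan2(R[1,0],R[0,0]))).round(3),'F tool',(R.T@s['wrist_force']).round(2),'T world',np.round(s['wrist_torque'],3),'open',round(s['opening']*85.4,1),'to axis tool',(R.T@d).round(2),'q7',s['joint_positions'][6].round(1))
E
python3 -c "
from h import *
st()"
```

```text
t 3.15 pos [510.81 227.45  80.77] toolx deg 67.24 dial-by-tool rad 1.037 F tool [-0.23 -0.59 -0.68] T world [0.056 0.013 0.067] open 45.0 to axis tool [-0.72 -0.75  2.79] q7 -40.2
```

>>> carry_out(targets=[[45, [-0.7, -0.8, 2], 0.6], [45, [0, 0, 0], 0], [0, [0, 0, 0], 0], [0, [0, 0, 0], 0], [0, [0, 0, 0], 0], [0, [0, 0, 0], 0], [0, [0, 0, 0], 0], [0, [0, 0, 0], 0]])

```text
time: 3.95
position: [511.3, 227.9, 82.4]
orientation: [[0.394, 0.919, -0.009], [0.919, -0.394, -0.009], [-0.012, -0.005, -1.0]]
wrist_force: [-0.2, 0.4, -0.2]
opening: 0.126
```

```bash
python3 -c "
from h import *
st()"
```

```text
t 3.95 pos [511.29 227.86  82.37] toolx deg 66.82 dial-by-tool rad 1.045 F tool [ 0.31 -0.37  0.22] T world [-0.045  0.04  -0.032] open 10.8 to axis tool [-1.28 -1.03  4.39] q7 -40.6
```

>>> carry_out(targets=[[0, [-0.4, 0, 0.5], -4], [0, [-0.4, 0, 0.5], -4], [0, [-0.4, 0, 0.5], -4], [0, [0, 0, 0.5], -4], [0, [0, 0, 0.5], -4]])

```text
time: 4.45
position: [510.6, 228.1, 82.3]
orientation: [[0.042, 0.999, -0.01], [0.999, -0.043, -0.007], [-0.008, -0.009, -1.0]]
wrist_force: [-4.3, -1.9, 5.2]
opening: 0.127
```

```bash
python3 -c "
from h import *
st()"
```

```text
t 4.45 pos [510.56 228.09  82.32] toolx deg 87.57 dial-by-tool rad 0.683 F tool [-2.16 -4.27 -5.18] T world [-0.346  0.62  -0.085] open 10.8 to axis tool [-1.04 -0.67  4.33] q7 -21.4
```

>>> carry_out(targets=[[0, [-0.2, -0.2, 0], -4], [0, [-0.2, -0.2, 0], -4], [0, [-0.2, 0, 0], -4], [0, [0, 0, 0], -4], [0, [0, 0, 0], -4], [0, [0, 0, 0], -4], [0, [0, 0, 0], -4], [0, [0, 0, 0], 0]])

```text
time: 5.25
position: [509.4, 227.8, 82.4]
orientation: [[-0.452, 0.892, -0.011], [0.892, 0.452, -0.007], [-0.001, -0.013, -1.0]]
wrist_force: [-1.1, -0.2, -0.4]
opening: 0.123
```

```bash
python3 -c "
from h import *
st()"
```

```text
t 5.25 pos [509.37 227.84  82.37] toolx deg 116.85 dial-by-tool rad 0.172 F tool [ 0.36 -1.08  0.37] T world [-0.01  -0.121 -0.019] open 10.5 to axis tool [-0.9   0.09  4.37] q7 5.7
```

>>> carry_out(targets=[[0, [0, 0, 0], -2], [0, [0, 0, 0], -2], [0, [0, 0, 0], -2], [0, [0, 0, 0], -2], [0, [0, 0, 0], -1.5], [0, [0, 0, 0], 0], [0, [0, 0, 0], 0]])

```text
time: 5.95
position: [509.1, 227.7, 82.4]
orientation: [[-0.588, 0.809, -0.012], [0.809, 0.588, -0.007], [0.001, -0.014, -1.0]]
wrist_force: [-1.6, -1.4, -0.7]
opening: 0.125
```

```bash
python3 -c "
from h import *
st()"
```

```text
t 5.95 pos [509.07 227.68  82.35] toolx deg 126.0 dial-by-tool rad 0.012 F tool [-0.2  -2.15  0.71] T world [-0.03  -0.035  0.032] open 10.7 to axis tool [-0.94  0.29  4.35] q7 14.2
```

>>> carry_out(targets=[[0, [0, 0, 0], -1], [0, [0, 0, 0], -1], [0, [0, 0, 0], -1], [0, [0, 0, 0], 0]])

```text
time: 6.35
position: [508.9, 227.6, 82.4]
orientation: [[-0.631, 0.776, -0.012], [0.776, 0.631, -0.007], [0.002, -0.014, -1.0]]
wrist_force: [-1.8, 0.0, 1.3]
opening: 0.123
```

```bash
python3 -c "
from h import *
st()"
```

```text
t 6.35 pos [508.94 227.59  82.35] toolx deg 129.12 dial-by-tool rad -0.043 F tool [ 1.14 -1.41 -1.25] T world [-0.065 -0.092 -0.148] open 10.5 to axis tool [-0.97  0.38  4.35] q7 17.1
```

>>> carry_out(targets=[[0, [0, 0, 0], -1], [0, [0, 0, 0], -1], [0, [0, 0, 0], 0]])

```text
time: 6.65
position: [508.9, 227.5, 82.4]
orientation: [[-0.66, 0.752, -0.012], [0.752, 0.66, -0.007], [0.002, -0.014, -1.0]]
wrist_force: [-2.1, 0.5, 0.9]
opening: 0.122
```

```bash
python3 -c "
from h import *
st()"
```

```text
t 6.65 pos [508.89 227.55  82.36] toolx deg 131.27 dial-by-tool rad -0.08 F tool [ 1.73 -1.26 -0.87] T world [-0.022 -0.015 -0.15 ] open 10.5 to axis tool [-0.98  0.41  4.36] q7 19.1
```

>>> carry_out(targets=[[0, [0, 0, 0], -0.6], [0, [0, 0, 0], -0.4], [0, [0, 0, 0], 0]])

```text
time: 6.95
position: [508.9, 227.6, 82.4]
orientation: [[-0.674, 0.739, -0.012], [0.739, 0.674, -0.007], [0.003, -0.014, -1.0]]
wrist_force: [-3.5, -0.2, 0.1]
opening: 0.127
```

```bash
python3 -c "
from h import *
st()"
```

```text
t 6.95 pos [508.86 227.56  82.37] toolx deg 132.34 dial-by-tool rad -0.099 F tool [ 2.21 -2.77 -0.09] T world [ 0.034  0.032 -0.124] open 10.8 to axis tool [-1.02  0.42  4.36] q7 20.1
```

>>> carry_out(targets=[[0, [0, 0, 0], -0.4], [0, [0, 0, 0], 0]])

```text
time: 7.15
position: [508.9, 227.5, 82.4]
orientation: [[-0.679, 0.734, -0.012], [0.734, 0.679, -0.007], [0.003, -0.014, -1.0]]
wrist_force: [-2.1, 0.6, 0.3]
opening: 0.121
```

```bash
cat >> h.py <<'E'
def tq(n=4):
    T=[]
    for i in range(n):
        T.append(arm.observe()['wrist_torque'][2]);arm.capture('wrist')
    st();print('Tz',np.round(T,3),'mean',np.mean(T).round(3))
E
python3 -c "
from h import *
tq()"
```

```text
t 7.35 pos [508.85 227.51  82.34] toolx deg 132.75 dial-by-tool rad -0.106 F tool [ 1.03 -2.53 -1.06] T world [-0.069  0.009 -0.186] open 10.8 to axis tool [-1.    0.45  4.33] q7 20.5
Tz [-0.178 -0.174 -0.123 -0.209] mean -0.171
```

>>> carry_out(targets=[[0, [0, 0, 0], -0.4], [0, [0, 0, 0], 0]])

```text
time: 7.55
position: [508.8, 227.5, 82.4]
orientation: [[-0.684, 0.729, -0.012], [0.729, 0.684, -0.007], [0.003, -0.014, -1.0]]
wrist_force: [-3.6, 0.3, 0.0]
opening: 0.124
```

```bash
python3 -c "
from h import *
tq()"
```

```text
t 7.75 pos [508.88 227.49  82.38] toolx deg 133.16 dial-by-tool rad -0.113 F tool [ 0.91 -1.98 -0.91] T world [-0.034  0.017 -0.217] open 10.5 to axis tool [-0.96  0.43  4.37] q7 20.9
Tz [-0.13  -0.145 -0.151 -0.181] mean -0.152
```

>>> carry_out(targets=[[0, [0, 0, 0], -0.4], [0, [0, 0, 0], 0]])

```text
time: 7.95
position: [508.9, 227.5, 82.3]
orientation: [[-0.689, 0.724, -0.012], [0.724, 0.689, -0.007], [0.003, -0.014, -1.0]]
wrist_force: [-3.2, -0.2, 0.3]
opening: 0.123
```

```bash
python3 -c "
from h import *
tq()"
```

```text
t 8.15 pos [508.83 227.51  82.35] toolx deg 133.56 dial-by-tool rad -0.12 F tool [ 0.78 -2.11 -0.06] T world [-0.036  0.068 -0.213] open 10.2 to axis tool [-1.01  0.45  4.35] q7 21.3
Tz [-0.194 -0.237 -0.249 -0.197] mean -0.22
```

Rising: contact is beginning.

>>> carry_out(targets=[[0, [0, 0, 0], -0.4], [0, [0, 0, 0], 0]])

```text
time: 8.35
position: [508.9, 227.5, 82.4]
orientation: [[-0.694, 0.719, -0.012], [0.72, 0.694, -0.007], [0.003, -0.014, -1.0]]
wrist_force: [-2.7, 0.5, -0.3]
opening: 0.127
```

```bash
python3 -c "
from h import *
tq()"
```

```text
t 8.55 pos [508.87 227.51  82.36] toolx deg 133.97 dial-by-tool rad -0.127 F tool [ 2.16 -1.81 -0.08] T world [-0.069  0.038 -0.252] open 10.9 to axis tool [-0.99  0.41  4.36] q7 21.6
Tz [-0.31  -0.245 -0.223 -0.31 ] mean -0.272
```

>>> carry_out(targets=[[0, [0, 0, 0], -0.4], [0, [0, 0, 0], 0]])

```text
time: 8.75
position: [508.8, 227.5, 82.4]
orientation: [[-0.699, 0.715, -0.012], [0.715, 0.699, -0.007], [0.003, -0.014, -1.0]]
wrist_force: [-2.3, 0.1, 0.8]
opening: 0.125
```

```bash
python3 -c "
from h import *
tq(6)"
```

```text
t 9.05 pos [508.86 227.53  82.37] toolx deg 134.37 dial-by-tool rad -0.134 F tool [ 1.81 -2.33 -1.09] T world [-0.096  0.105 -0.377] open 10.4 to axis tool [-1.01  0.4   4.36] q7 22.0
Tz [-0.386 -0.4   -0.409 -0.414 -0.387 -0.375] mean -0.395
```

>>> carry_out(targets=[[0, [0, 0, 0], -0.2], [0, [0, 0, 0], 0], [0, [0, 0, 0], 0]])

```text
time: 9.35
position: [508.9, 227.5, 82.4]
orientation: [[-0.702, 0.712, -0.012], [0.712, 0.702, -0.007], [0.004, -0.014, -1.0]]
wrist_force: [-2.6, 0.8, 0.9]
opening: 0.123
```

```bash
python3 -c "
from h import *
tq(6)"
```

```text
t 9.65 pos [508.85 227.5   82.37] toolx deg 134.57 dial-by-tool rad -0.138 F tool [ 2.15 -1.89 -1.2 ] T world [ 0.015  0.061 -0.444] open 10.9 to axis tool [-1.    0.42  4.36] q7 22.2
Tz [-0.45  -0.41  -0.466 -0.475 -0.466 -0.403] mean -0.445
```

The stop was felt and held: about 0.40–0.45 N m for over 0.6 s. Now I'll go clockwise about 128°, watching the forces.

>>> carry_out(targets=[[0, [0, 0, 0], 2], [0, [0, 0, 0], 4], [0, [0, 0, 0], 4], [0, [0, 0, 0], 4], [0, [0, 0, 0], 4], [0, [0, 0, 0], 4], [0, [0, 0, 0], 4], [0, [0, 0, 0], 4], [0, [0, 0, 0], 4], [0, [0, 0, 0], 4]])

```text
time: 10.65
position: [510.2, 228.1, 82.4]
orientation: [[-0.098, 0.995, -0.008], [0.995, 0.098, -0.009], [-0.008, -0.009, -1.0]]
wrist_force: [-0.6, 0.2, -0.8]
opening: 0.13
```

```bash
python3 -c "
from h import *
st()"
```

```text
t 10.65 pos [510.15 228.08  82.36] toolx deg 95.62 dial-by-tool rad 0.542 F tool [ 0.26 -0.54  0.77] T world [-0.095 -0.085 -0.057] open 11.1 to axis tool [-0.96 -0.41  4.38] q7 -14.1
```

Forces are low. 88.9° remain.

>>> carry_out(targets=[[0, [0, 0, 0], 4], [0, [0, 0, 0], 4], [0, [0, 0, 0], 4], [0, [0, 0, 0], 4], [0, [0, 0, 0], 4], [0, [0, 0, 0], 4], [0, [0, 0, 0], 4], [0, [0, 0, 0], 4], [0, [0, 0, 0], 4], [0, [0, 0, 0], 4]])

```text
time: 11.65
position: [511.6, 227.7, 82.3]
orientation: [[0.582, 0.813, -0.005], [0.813, -0.582, -0.012], [-0.013, 0.003, -1.0]]
wrist_force: [-1.2, -0.2, -1.0]
opening: 0.126
```

```bash
python3 -c "
from h import *
st()"
```

```text
t 11.65 pos [511.61 227.68  82.35] toolx deg 54.38 dial-by-tool rad 1.262 F tool [-0.89 -0.84  0.96] T world [-0.103  0.129 -0.092] open 10.8 to axis tool [-1.51 -1.12  4.36] q7 -52.2
```

>>> carry_out(targets=[[0, [0, 0, 0], 4], [0, [0, 0, 0], 4], [0, [0, 0, 0], 4], [0, [0, 0, 0], 4], [0, [0, 0, 0], 4], [0, [0, 0, 0], 4], [0, [0, 0, 0], 4], [0, [0, 0, 0], 4], [0, [0, 0, 0], 4], [0, [0, 0, 0], 4], [0, [0, 0, 0], 4], [0, [0, 0, 0], 0]])

```text
time: 12.85
position: [512.5, 226.2, 82.4]
orientation: [[0.988, 0.154, -0.004], [0.154, -0.988, -0.016], [-0.006, 0.016, -1.0]]
wrist_force: [-1.4, -0.7, 0.6]
opening: 0.121
```

```bash
python3 -c "
from h import *
st()"
```

```text
t 12.85 pos [512.51 226.22  82.37] toolx deg 8.86 dial-by-tool rad 2.056 F tool [-1.49  0.52 -0.53] T world [ 0.15   0.474 -0.073] open 10.3 to axis tool [-2.52 -1.3   4.37] q7 -93.5
```

>>> carry_out(targets=[[0, [0, 0, 0], 2], [0, [0, 0, 0], 0], [0, [0, 0, 0], 0], [0, [0, 0, 0], 0], [30, [0, 0, 0], 0], [30, [0, 0, 0], 0], [30, [0, 0, 0], 0], [30, [0, 0, 0], 0]])

```text
time: 13.65
position: [513.4, 226.6, 82.7]
orientation: [[0.991, 0.131, -0.002], [0.13, -0.991, -0.016], [-0.004, 0.016, -1.0]]
wrist_force: [-0.6, 0.3, -0.6]
opening: 0.35
```

>>> carry_out(targets=[[30, [0, 0, -15], 0], [30, [0, 0, -25], 0], [30, [0, 0, -40], 0], [30, [0, 0, -40], 0], [30, [0, 0, 0], 0]])

```text
time: 14.15
position: [513.7, 227.7, 210.6]
orientation: [[0.992, 0.129, -0.001], [0.129, -0.991, -0.018], [-0.004, 0.017, -1.0]]
wrist_force: [0.1, -0.1, -0.1]
opening: 0.353
```

Run:
```python
from h import *
st();R,t=wpose();np.savez('pics/w2.npz',R=R,t=t)
im=save('wrist','w2')
cv2.imwrite('pics/w2b.png',cv2.resize(im[:,:,::-1],(800,600),interpolation=cv2.INTER_CUBIC))
print(wproj([510.4,225.8,58],R,t)*1.5625)
```

```text
t 14.15 pos [513.74 227.74 210.57] toolx deg 7.43 dial-by-tool rad 2.081 F tool [0.14 0.12 0.05] T world [ 0.006 -0.005 -0.05 ] open 30.2 to axis tool [ -3.5   -2.13 132.57] q7 -99.2
[396.3655647  285.45362914]
```

View pics/w2b.png

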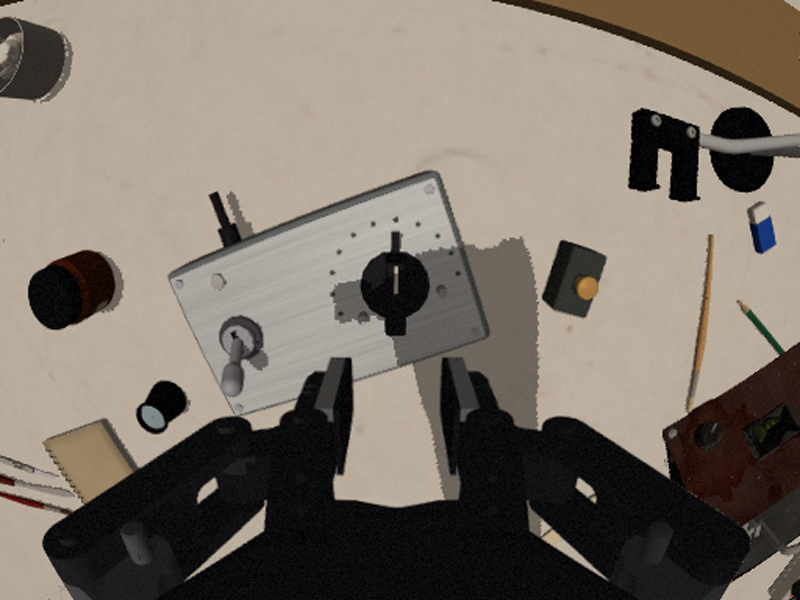

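The lug faces (396,232), the seventh dot, so the dial is at position 6 with four dots beyond it. The toggle still leans to the near side at (233,380). The jar, loupe and weight are undisturbed. I'll close the fingers and move to the near side of the toggle.

>>> carry_out(targets=[[0, [-23, -22, 0], 0], [0, [-23, -22, 0], 0], [0, [-23, -22, 0], 0], [0, [-23, -22, 0], 0], [0, [0, 0, 20], -6.5], [0, [0, 0, 20], -6.5], [0, [0, 0, 20], -6], [0, [0, 0, 0], 0]])

```text
time: 15.0
position: [403.4, 303.0, 144.0]
orientation: [[0.891, 0.455, -0.006], [0.454, -0.891, -0.021], [-0.015, 0.016, -1.0]]
wrist_force: [-0.3, -0.8, -0.9]
opening: 0.004
```

```bash
cat >> h.py <<'E'
def tg():
    R,t=wpose();y=np.radians(26.7);bx=np.array([np.cos(y),np.sin(y)]);by=np.array([-bx[1],bx[0]]);d=t[:2]-[460,326.3]
    s=arm.observe();print(t.round(1),'box rel pivot',d@bx,d@by,'yaw',np.degrees(np.arctan2(R[1,0],R[0,0])),'F',s['wrist_force'].round(1),'open',s['opening'],s['time'], 'F along',s['wrist_force'][:2]@bx,'zaxis',R[:,2].round(3))
E
python3 -c "
from h import *
tg()"
```

```text
[403.4 303.  144. ] box rel pivot -61.01294774586943 4.639317466285446 yaw 27.024561767413285 F [-0.3 -0.8 -0.9] open 0.003600698777239913 15.0 F along -0.6148766230616641 zaxis [-0.006 -0.021 -1.   ]
```

>>> carry_out(targets=[[0, [0, 4, 20], 0], [0, [0, 0, 24], 0], [0, [0, 0, 0], 0], [0, [8, 0, 0], 0], [0, [8, 0, 0], 0], [0, [6, 0, 0], 0], [0, [0, 0, 0], 0]])

```text
time: 15.7
position: [429.2, 310.4, 104.9]
orientation: [[0.897, 0.442, -0.002], [0.441, -0.897, -0.017], [-0.009, 0.015, -1.0]]
wrist_force: [0.0, 0.2, 0.7]
opening: -0.005
```

```bash
python3 -c "
from h import *
tg()"
```

```text
[429.2 310.4 104.9] box rel pivot -34.65068833390361 -0.32100359067727696 yaw 26.19868806269366 F [0.  0.2 0.7] open -0.005098940936553586 15.7 F along 0.1099563022439271 zaxis [-0.002 -0.017 -1.   ]
```

>>> carry_out(targets=[[0, [-2, 0, 5], 0], [0, [0, 0, 2], 0], [0, [6, 0, 0], 0], [0, [6, 0, 0], 0], [0, [6, 0, 0], 0], [0, [6, 0, 0], 0], [0, [0, 0, 0], 0]])

```text
time: 16.4
position: [449.4, 320.6, 97.5]
orientation: [[0.897, 0.442, -0.005], [0.441, -0.897, -0.018], [-0.012, 0.014, -1.0]]
wrist_force: [-1.1, -0.9, 0.5]
opening: -0.0
```

```bash
python3 -c "
from h import *
tg()"
```

```text
[449.4 320.6  97.5] box rel pivot -12.0086102369542 -0.3147190159436983 yaw 26.197518791998498 F [-1.1 -0.9  0.5] open -0.00033041538787317333 16.4 F along -1.3767524427266498 zaxis [-0.005 -0.018 -1.   ]
```

Contact at about 1.4–2 N, as expected. I'll push on until it meets its end.

>>> carry_out(targets=[[0, [4, 0, 0], 0], [0, [4, 0, 0], 0], [0, [2, 0, 0], 0], [0, [0, 0, 0], 0]])

```text
time: 16.8
position: [454.3, 323.3, 95.8]
orientation: [[0.897, 0.442, -0.016], [0.442, -0.897, -0.023], [-0.025, 0.014, -1.0]]
wrist_force: [-2.0, -0.3, 1.8]
opening: -0.004
```

```bash
python3 -c "
from h import *
tg();save('side','s2',(190,150,330,280),4)"
```

```text
[454.3 323.3  95.8] box rel pivot -6.446046334562355 -0.13040698980690854 yaw 26.218464702569364 F [-2.  -0.3  1.8] open -0.0042120656309604125 16.8 F along -1.8614902373126225 zaxis [-0.016 -0.023 -1.   ]
```

View pics/s2.png

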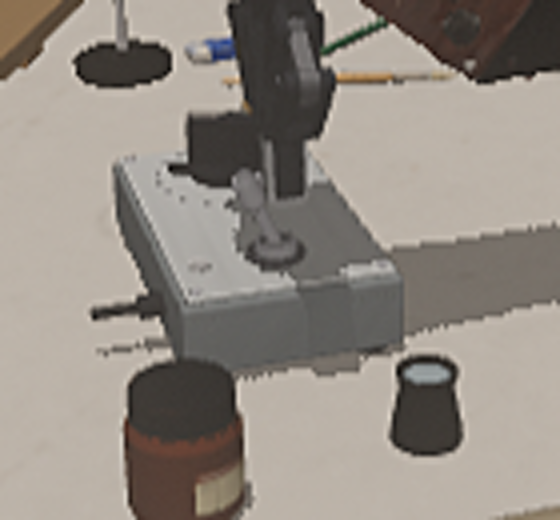

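The side view shows the toggle tip at about (247,185), leaning to the far side with the fingers behind it. I'll push a bit more, up to the end stop.

>>> carry_out(targets=[[0, [3, 0, -0.5], 0], [0, [3, 0, -0.5], 0], [0, [3, 0, -0.5], 0], [0, [0, 0, 0], 0]])

```text
time: 17.25
position: [454.3, 323.4, 95.3]
orientation: [[0.896, 0.443, -0.036], [0.442, -0.897, -0.032], [-0.046, 0.013, -0.999]]
wrist_force: [-1.0, -1.0, 0.9]
opening: 0.002
```

```bash
python3 -c "
from h import *
tg()"
```

```text
[454.3 323.4  95.3] box rel pivot -6.350833648167221 -0.043768204769964826 yaw 26.239003704696753 F [-1.  -1.   0.9] open 0.0017410282795383676 17.25 F along -1.3576935041526454 zaxis [-0.036 -0.032 -0.999]
```

Motion is blocked, so it is presumably at its end. I'll back off and check.

>>> carry_out(targets=[[0, [-10, 0, 0], 0], [0, [-20, 0, 0], 0], [0, [-20, 0, 0], 0], [0, [0, 0, -30], 0], [0, [0, 0, -40], 0], [0, [0, 0, -40], 0], [0, [0, 0, 0], 0]])

```text
time: 17.95
position: [412.3, 303.0, 210.4]
orientation: [[0.897, 0.441, -0.029], [0.44, -0.897, -0.03], [-0.039, 0.014, -0.999]]
wrist_force: [0.9, 0.1, -0.1]
opening: -0.0
```

Run:
```python
from h import *
tg();R,t=wpose();np.savez('pics/w3.npz',R=R,t=t)
im=save('wrist','w3');np.save('pics/s3.npy',arm.capture('side'))
s=np.load('pics/s3.npy')[150:280,190:330]
A=cv2.resize(im[:,:,::-1],(640,480),interpolation=cv2.INTER_CUBIC)[:400,100:540]
B=cv2.resize(s[:,:,::-1],(360,334),interpolation=cv2.INTER_CUBIC)
o=np.zeros((400,800,3),np.uint8);o[:,:440]=A;o[:334,440:]=B;cv2.imwrite('pics/c3.png',o)
for a in(.4,.3,.2):
    y=np.radians(26.7);P=np.array([460+40*np.sin(a)*np.cos(y),326.3+40*np.sin(a)*np.sin(y),58+40*np.cos(a)])
    print(a,'wrist px in view',wproj(P,R,t)*1.25-[100,0],'side px in view',(proj('side',P)-[190,150])*360/140+[440,0])
```

```text
[412.3 303.  210.4] box rel pivot -53.05184081563863 0.5787190400417052 yaw 26.14710727932376 F [ 0.9  0.1 -0.1] open -0.00024498989058082776 17.95 F along 0.8891199198244312 zaxis [-0.029 -0.03  -0.999]
0.4 wrist px in view [216.1601343  129.93106682] side px in view [597.68811275 115.96952324]
0.3 wrist px in view [216.25057628 135.82730215] side px in view [602.14255818 113.8218998 ]
0.2 wrist px in view [216.33587222 141.92820222] side px in view [606.74864386 112.08884222]
```

View pics/c3.png

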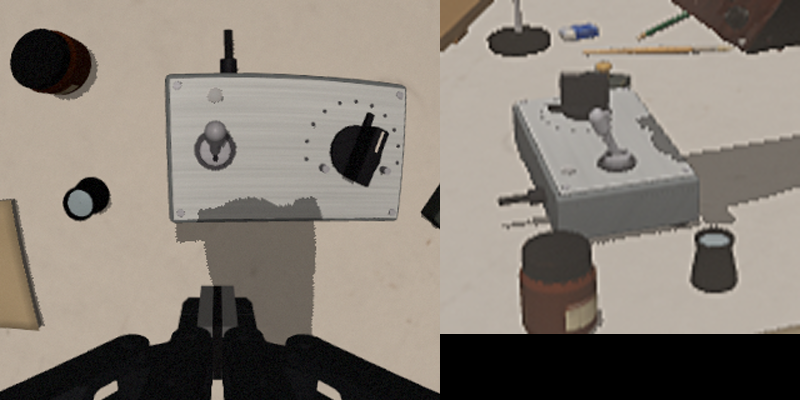

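The tip at (215,131) in the wrist view and (598,116) in the side view matches the fully-on prediction of (216,130) and (598,116). The dial lug (371,113) still faces the seventh dot, position 6. The arm is clear, so I'm handing in.

```bash
python3 -c "
from rig import arm
print(arm.hand_in())"
```

```text
the job is handed in; nothing more can be done
None
```

The dimmer box is set and switched on, and the job is handed in; no verdict was reported.

- **End stop:** I turned the dial anticlockwise from position 3 until the moment climbed past the click level. I held it at 0.40–0.45 N m for over half a second, inside the gentle range of 0.35–0.55.
- **Six clicks:** I turned it clockwise to the sixth click, released it, and only then pushed the toggle to its far end. The last picture shows the lug at the seventh dot, counting the end position as the first. The gripper's angle read about 2.08 rad after letting go (target 2.09).
- **Toggle:** The tip sits within a pixel or two of the predicted fully-on position in both the wrist and side views.
- **Surroundings:** The gripper was clear of everything at hand-in. The jar and loupe in the last picture and the weight in an earlier one looked undisturbed; I did not measure their positions again.

**Disagreements:** The camera's estimate of the dial axis was about 1 mm off from where the grip settled. At the stop the gripper's angle read −0.138 rad against about −0.1 expected, which I put down to give in the grip and arm. During the last toggle push the arm tilted slightly and stopped advancing. I took that as the toggle's end, and the pictures bore it out.

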